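# Close and lock the lamp unit's access hatch

### The arm

A 6-joint arm with a two-finger parallel gripper is mounted at the origin on a cart in front of the work surface, level with it; the furniture and walls round the work are solid. World frame = base frame: x ahead of the robot, y to its left, z up, the work surface at z = 0. Lengths are in mm, angles in rad, forces in N, time in s.
With the tool pointing down it reaches from about 275 to 1000 mm from the base axis. Payload 8.4 kg.
Tool frame: the origin (TCP) lies at the very end of the fingers, on their centre line; the grasp point (between the pads) lies 19 mm behind it; z points along the fingers, x is the direction in which the jaws open and shut, and the axes are right-handed (so a half turn about z gives the same grasp; the last joint's range is limited). The gripper opens to 85 mm and grips with 20 to 120 N. Pads are 22 mm wide; open, the fingers measure 114 mm over their backs; the gripper's body (76 mm by 85 mm) begins 54 mm behind the grasp point. The pads swing forward as they close: fully open they stand 13 mm farther back than shut.
Start: joints at [-1.346, 0.353, 1.633, -0, 1.155, -0.002], TCP at [140.536, -608.997, 231.281] pointing down, gripper open.
Joint ranges: [-2.63, 2.63], [-0.92, 2.1], [0.06, 2.66], [-1.3, 4.44], [0, 2.69], [-3.02, 3.02]. Speed limits (rad/s): [2.22, 2.22, 2.79, 3.14, 3.14, 3.14].

### API

Orientations are given as [roll, pitch, yaw] about the fixed x, y, z axes, in that order (R = Rz(yaw) Ry(pitch) Rx(roll)).
In Python, from rig import r gives the robot as it stands.
- The arm moves only by the tool arm_command, never from a script. Its argument "targets" is a list of rows, each a list of 6 numbers: the shift along the tool's x, y, z in m, then the turn, a rotation vector about the tool's x, y, z in rad. A call has 1 to 20 rows; each row shifts and turns the commanded pose from where the row before left it, along the tool's axes as they then stand; what a row does not reach is not made up. A row lasts 1/12 s, in which the tool goes at most 41.7 mm and 7.16 degrees, less where a joint would pass 70% of its speed; a pose out of reach is approached as far as the arm can. A call is refused whole if a number of a shift passes 0.0417 or a number of a turn 0.125, either way. A call with a gripper value outside its range is refused whole. "fingers" is the finger opening in m, from 0 to 0.0854, set as the call begins (left out, the last holds). The fingers move at their own pace and stop on an object; "squeeze" is the grip in N (left out, the last holds). Time passes only in rows, so rows that do not move let the fingers close. It gives the time, the measured TCP pose, the force and the opening at its end, in the units of the state.
- r.sense(): the state, without advancing time (a new reading comes with each control period).
- r.grab_frame(name): name is "scene" or "top"; returns a dict with "image" (384x512x3 uint8, blue, green, red), "fx", "fy", "cx", "cy" (pixels), "k1" (the pictures are not rectified: a ray, as slopes to the right and down, at radius r is drawn at 1 + k1 r^2 times it, then the intrinsics apply), "xyz" and "orientation" of the camera in the world. Camera axes: x right, y down, z forward; pixel columns grow to the right and rows downward; lengths in mm; the calibration is good to about 2 mm. A picture is of the moment at which its call begins. There is no depth.
- r.sign_off(): hands the job in, once; it reports no verdict.
The state is a dict: "clock": time; "qpos": joint angles; "qvel": joint speeds; "joint_efforts": joint torques, N m; "eef_pos": TCP position; "tcp_rot": TCP orientation; "contact_force": force on the tool from outside, world axes, zero at the start; "wrist_torque": the same for the moment, N m; "opening": opening from 0.0 (shut) to 1.0 (fully open).
Only numpy, scipy, OpenCV 4.12 (cv2) and the standard library are available. Lean on these libraries where they do the work, as an engineer would, in place of code of your own. Each camera call takes 0.05 s, during which the arm holds its last target.

### The job

Push the blue hatch on top of the grey lamp unit shut. Take the red winged quarter-turn fastener from the white cup, put it down into the round port of the closed hatch with its wing along the white marks, press it in against its spring, turn it clockwise a quarter turn (wing along the green marks) and let go so that it springs up into its locked detent. Never force the fastener with more than about 25 N, and leave the other things on the bench alone.

Things in the scene. Friction and masses are not known exactly. Their poses are not given: they have to be found in the camera images.
- unit: grey lamp supply unit, fixed, 150 x 130 x 70 mm, blue hatch on top. Origin at bench height straight below the port axis; x from the front (dimmer knob, red rocker) to the hinge at the back, y left, z up. Reaches x -58 to +92, y -65 to +65 mm; the rear block (x +54 to +92) is 69.5 mm high, level with the closed hatch. White marks lie along its x axis, green ones along y
- port (a point): port point on the unit, 87 mm above its origin, axes as the unit's. With the hatch shut and the wing along the white marks (within 5 degrees) the fastener's origin rests here, on the sprung collar, its cross bar in the slot (28.8 x 9.4 mm, along x) of the receptacle hidden inside. With the cross bar beside the slot it stands 2 to 14 mm higher
- white_mark (a point): white mark on the hatch in front of the port, unlocked direction. Receptacle: its depth differs by +-6 mm from start to start, is not told, and must be felt. From the port point press the fastener down 4 to 16 mm (depending on it) before it can turn; 1.7 mm deeper it meets a hard stop, where the force leaps. Spring: 5 N at first, 7 N at the deepest
- green_mark (a point): green mark on the hatch to the left of the port, locked direction. Pressed in, the fastener turns clockwise seen from above only, 90 degrees from the white to the green marks (within 5 degrees), hard stops at both ends, little resistance between. Released there it springs up 3 mm into the detent
- hatch (a joint): opening angle of the hatch, rad: 0 shut, about 0.5 to 0.9 at the start. Flat blue panel 115 x 110 x 4.5 mm, hinged about the unit's y axis at x +50, z 67.25 mm; it reaches 115 mm forward from the hinge; top face 69.5 mm above the bench when shut. Stiff hinge: stays where it is left; pushed by about 3 N
- hatch_lip (a point): point on the hatch's top face, 10 mm from its front edge, on its middle line, 105 mm from the hinge axis: push here. Axes as the hatch's (z out of the top face)
- collar: sprung aluminium collar in the hatch, 40 mm outer and 30 mm inner diameter, 18 mm high, its top 87 mm above the bench when the hatch is shut; origin at the centre of its lower rim; axes as the hatch's. It sinks up to 18.5 mm when the fastener is pressed on it
- fastener: loose quarter-turn fastener, 60 g, standing upright in the cup. Origin at the centre of the underside of its round black flange (40 mm across, 4 mm thick). Above the flange a red wing, 36 mm along x, 12 mm thick along y, its top 26 mm above the origin: grip it across its 12 mm. Below: a shaft of 7 mm, a cross bar 26 x 7 x 5 mm along x, 31 to 36 mm below the origin, and a tapered tip ending 45 mm below. It is the same turned by half a turn
- cup: fixed white plastic cup, 43 mm across at its rim, 52 mm tall, 64 mm foot; origin at the centre of its underside. The fastener's flange rests on its rim (bore 31 mm, so it has 2.5 mm play)
- vial_amber: small glass vial with blue cap and amber label, 22 mm across, 47 mm tall; origin at the centre of its underside. A bystander: leave it alone
- vial_green: small glass vial with white cap and green label, 22 mm across, 47 mm tall; origin at the centre of its underside. A bystander: leave it alone
- blower: dark rubber lens blower with red nozzle, 49 mm across, 98 mm tall, standing; origin at the centre of its underside. A bystander: leave it alone
- black_can: white objective can with black lid, 34 mm across, 59 mm tall; origin at the centre of its underside. A bystander: leave it alone
Not all that is in view belongs to the job. What is shaped like the fastener but pink is not meant.

How it is judged:
By the outcome, as a careful person would: the job done as asked, in the order asked, and still so for the second after the job is handed in, with the robot touching nothing.
It also fails if it takes over 72 s, if anything falls off the work surface, if the arm or the gripper's body presses on something with over 40 N, if the wrist force passes 120 N, or if a joint passes its speed limit or range.

## Working session

There is one attempt and no reset: what is moved stays moved. The work goes in short steps, Python scripts to look and compute and a tool call to move; the robot and the scene stay as the last step left them, time stands still between calls to the robot, and variables do not carry over. Pictures are saved under pics/ and viewed, and the job is handed in when it is done.

Besides the shell and the picture viewer there is one more tool, called as name(argument=value, ...), one argument or row to a line, values as JSON. arm_command: Moves the arm, as the interface text tells. Its arguments: {"type":"object","properties":{"targets":{"type":"array"},"fingers":{"type":"number"},"squeeze":{"type":"number"}},"required":["targets"]}

```bash
ls; mkdir -p pics; python3 - <<'E'
from rig import r
import cv2
print(r.sense())
for n in("scene","top"):
    f=r.grab_frame(n); cv2.imwrite(f"pics/{n}0.png",f["image"]); print({k:v for k,v in f.items() if k!="image"})
E
```

```text
pics
{'clock': 0.0, 'qpos': array([-1.34638752e+00,  3.53616386e-01,  1.63411923e+00, -1.96140436e-05,
        1.15518415e+00, -2.39068573e-03]), 'qvel': array([ 9.46374597e-04, -6.90857997e-04,  5.87135224e-04,  2.98167094e-06,
        4.29199588e-04, -1.70384044e-04]), 'joint_efforts': array([ 1.99663100e-04, -6.05260706e+01, -3.42070019e+01,  1.03493844e-04,
        9.26958688e-03, -4.66259394e-06]), 'eef_pos': array([ 140.43493358, -608.54614164,  230.58788673]), 'tcp_rot': array([ 3.14157789e+00,  1.32714888e-03, -1.34398891e+00]), 'contact_force': array([-0.02468255, -0.48608001, -0.76340941]), 'wrist_torque': array([-0.00143106,  0.01824025,  0.00136914]), 'opening': 0.9974539541659755}
{'fx': 402.7162011983346, 'fy': 402.7162011983346, 'cx': 261.2909367871849, 'cy': 194.94282425962797, 'k1': 0.0034006382662947446, 'xyz': array([-47.64857681, 937.25183291, 571.31792518]), 'orientation': array([-1.98909975,  0.00704079, -2.52153501])}
{'fx': 453.1594121313188, 'fy': 453.1594121313188, 'cx': 248.4936151247298, 'cy': 185.49430312162292, 'k1': -0.1428095184409005, 'xyz': array([ 321.41939062,   77.51432323, 1190.01950892]), 'orientation': array([-2.93744767e+00,  1.64981824e-03, -1.63035304e+00])}
```

View pics/scene0.png

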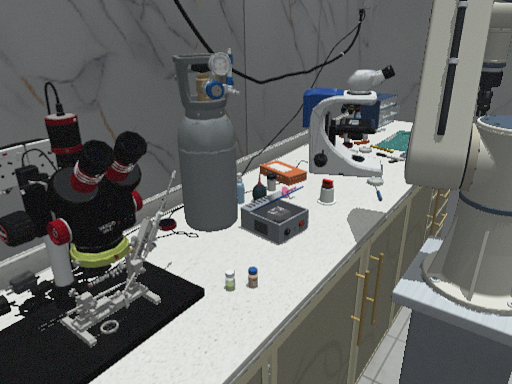

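View pics/top0.png

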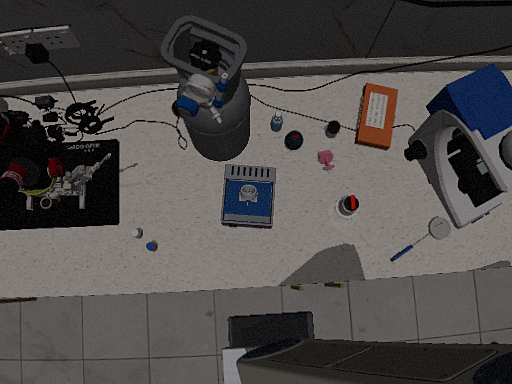

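The top view shows the unit at about (247,196) with its front towards the robot. The red fastener is in the white cup at about (348,205), and the pink decoy lies at about (326,158). Next: helpers and close crops.

```bash
cat > h.py <<'E'
import numpy as np, cv2
from scipy.spatial.transform import Rotation as R
def cam(f):
    K=np.array([[f["fx"],0,f["cx"]],[0,f["fy"],f["cy"]],[0,0,1]]);D=np.array([f["k1"],0,0,0,0])
    return K,D,R.from_euler("xyz",f["orientation"]).as_matrix(),np.array(f["xyz"])
def ray(f,uv):
    K,D,M,c=cam(f)
    p=cv2.undistortPoints(np.array([[uv]],float),K,D)[0,0]
    return c,M@np.array([p[0],p[1],1])
def onz(f,uv,z):
    c,d=ray(f,uv); return c+d*(z-c[2])/d[2]
def proj(f,P):
    K,D,M,c=cam(f)
    rv,_=cv2.Rodrigues(M.T)
    return cv2.projectPoints(np.atleast_2d(P).astype(float),rv,-M.T@c,K,D)[0][:,0]
def tri(f1,u1,f2,u2):
    c1,d1=ray(f1,u1);c2,d2=ray(f2,u2);d1/=np.linalg.norm(d1);d2/=np.linalg.norm(d2)
    s=np.linalg.lstsq(np.c_[d1,-d2],c2-c1,rcond=None)[0]
    a=c1+s[0]*d1;b=c2+s[1]*d2
    return (a+b)/2,np.linalg.norm(a-b)
def crop(im,x0,y0,x1,y1,s,name):
    cv2.imwrite(name,cv2.resize(im[y0:y1,x0:x1],None,fx=s,fy=s,interpolation=cv2.INTER_CUBIC))
E
python3 - <<'E'
from rig import r
from h import *
import pickle
fs={n:r.grab_frame(n) for n in("scene","top")}
pickle.dump(fs,open("f0.pkl","wb"))
crop(fs["top"]["image"],210,130,370,240,5,"pics/t1.png")
crop(fs["scene"]["image"],220,165,350,255,6,"pics/s1.png")
E
```

```text
(no output)
```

View pics/t1.png

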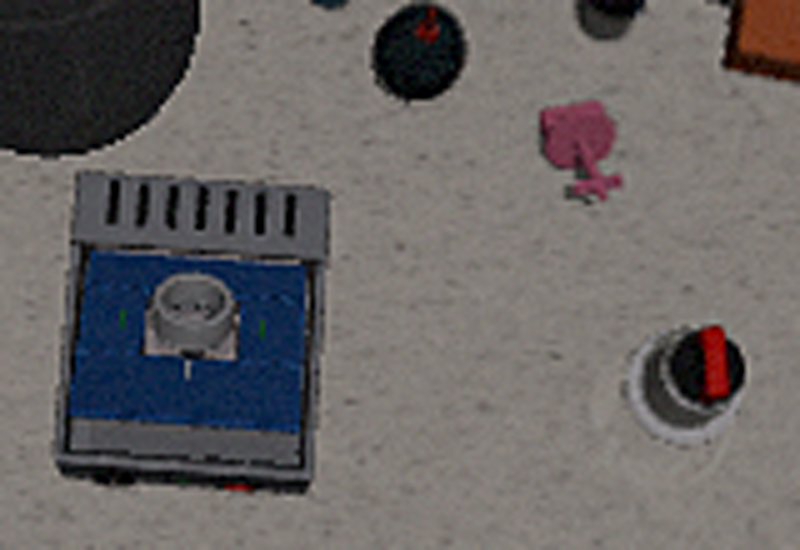

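View pics/s1.png

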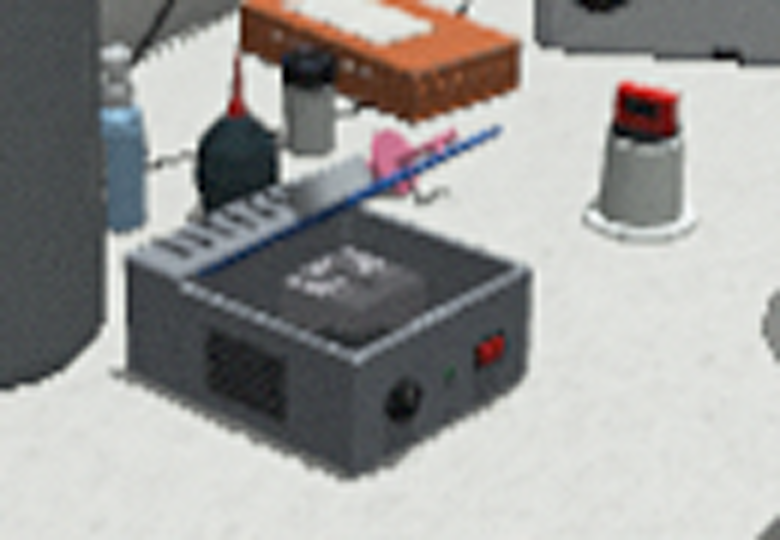

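Candidates: the red fastener in the cup, top (353,203); the pink decoy (326,158); the red rocker (258,228); the red blower nozzle (295,135). I choose the red wing on the black flange in the white cup. The crop confirms it.

```bash
python3 - <<'E'
from h import *
import pickle
fs=pickle.load(open("f0.pkl","rb"));T,S=fs["top"],fs["scene"]
for nm,f in fs.items():
    im=f["image"]; hsv=cv2.cvtColor(im,cv2.COLOR_BGR2HSV)
    def comps(m,l):
        n,lab,st,ce=cv2.connectedComponentsWithStats(m)
        for i in range(1,n):
            if st[i,4]>=4: print(nm,l,st[i],ce[i].round(1))
    red=cv2.inRange(hsv,(0,150,90),(6,255,255))|cv2.inRange(hsv,(175,170,90),(180,255,255))
    red[:, :220]=0
    comps(red,"red")
    bl=cv2.inRange(hsv,(100,130,50),(125,255,255)); bl[:150]=0 
    comps(bl,"blue")
    g=cv2.inRange(hsv,(45,120,40),(80,255,255)); g[:150]=0; comps(g,"green")
crop(T["image"],215,155,285,235,10,"pics/t2.png")
crop(T["image"],330,185,370,225,15,"pics/t3.png")
crop(S["image"],315,172,340,207,17,"pics/s3.png")
E
```

```text
scene red [323 179  10   8  27] [328.3 181.8]
scene red [258 181   2   3   5] [258.6 182.2]
scene red [300 221   4   4  12] [301.5 222.5]
scene blue [377 191   4   8  16] [378.4 194.2]
scene blue [270 193  18  10  23] [278.9 197.7]
scene blue [254 206   9   5   9] [258.  207.8]
scene blue [249 267   8   8  50] [252.3 270.5]
top red [351 195   5  14  56] [352.7 201.9]
top blue [ 224  180   47   37 1181] [247.5 199.3]
top blue [146 243   8   7  45] [149.7 245.9]
top blue [393 245  20  15  58] [403.  251.7]
top green [234 192   1   4   4] [234.  193.5]
top green [262 194   1   4   4] [262.  195.5]
```

View pics/t2.png

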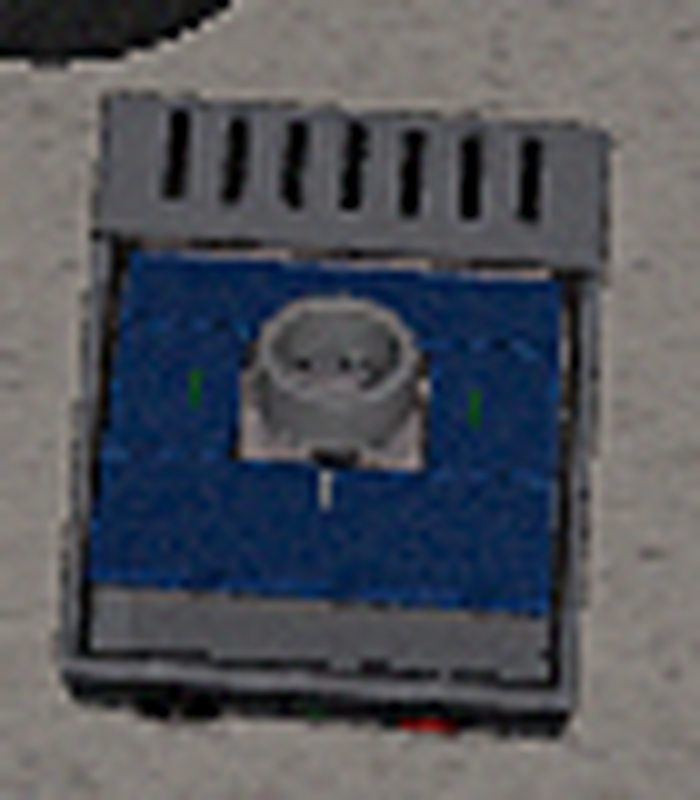

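View pics/t3.png

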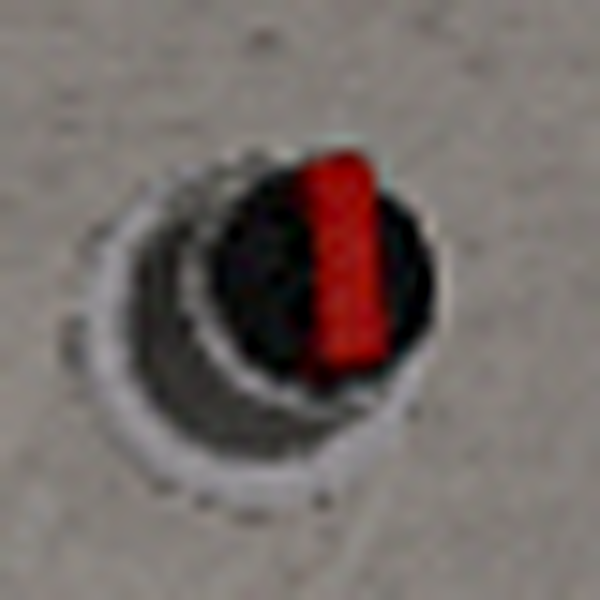

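View pics/s3.png

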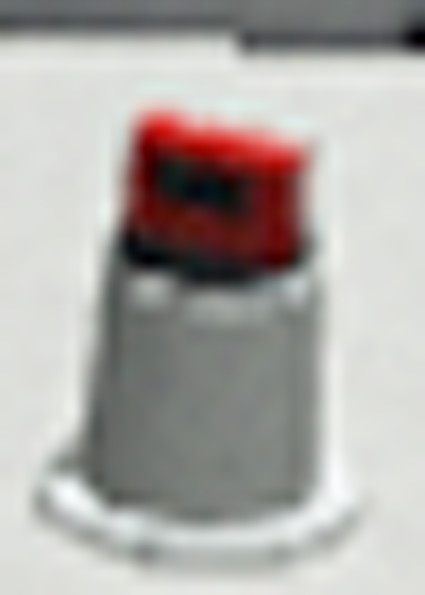

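```bash
python3 - <<'E'
from h import *
import pickle
fs=pickle.load(open("f0.pkl","rb"));T,S=fs["top"],fs["scene"]
def px(x,y,x0,y0,s): return (x0+(x+.5)/s-.5,y0+(y+.5)/s-.5)
t2=lambda x,y:px(x,y,215,155,10); t3=lambda x,y:px(x,y,330,185,15)
P={k:onz(T,t2(*v),69.5) for k,v in dict(RL=(105,93),RR=(610,130),FL=(65,668),FR=(573,702)).items()}
for k,v in P.items(): print(k,v.round(1))
local=dict(RL=(92,65),RR=(92,-65),FL=(-58,65),FR=(-58,-65))
# rigid fit 2D
A=np.array([local[k] for k in P],float);B=np.array([P[k][:2] for k in P])
a,b=A-A.mean(0),B-B.mean(0)
th=np.arctan2((a[:,0]*b[:,1]-a[:,1]*b[:,0]).sum(),(a*b).sum())
M=np.array([[np.cos(th),-np.sin(th)],[np.sin(th),np.cos(th)]])
t=B.mean(0)-M@A.mean(0); print("unit origin",t.round(1),"yaw",th, "res",(A@M.T+t-B).round(1))
print("lens",np.linalg.norm(P["RL"]-P["RR"]),np.linalg.norm(P["FL"]-P["FR"]),np.linalg.norm(P["RL"]-P["FL"]),np.linalg.norm(P["RR"]-P["FR"]))
W=[onz(T,t3(*v),78)[:2] for v in [(310,160),(370,155),(385,358),(318,362)]]
W=np.array(W);print("wing",W.round(1),W.mean(0)); d=(W[0]+W[1]-W[2]-W[3])/2;print(np.linalg.norm(d),np.degrees(np.arctan2(d[1],d[0])))
# flange ellipse centre ~ (323,272) at z=56
print("flange c",onz(T,t3(325,272),56).round(1), "foot c", onz(T,t3(250,335),0).round(1))
# scene check: predicted projections
org=lambda x,y,z: np.r_[M@np.array([x,y])+t,z]
for l,p in dict(FRt=(-58,-65,70),FLt=(-58,65,70),RLt=(92,65,70),FLb=(-58,65,0)).items(): print(l,proj(S,org(*p)).round(1), )
w=W.mean(0); print("wing top in scene",proj(S,np.r_[w,78]).round(1), "from scene z78",onz(S,px(225,130,315,172,17),78).round(1))
# hatch front edge angle in top view: blue bottom edge and grey edge
for ang in (.5,.6,.7,.8,.9):
    q=[org(50-115*np.cos(ang)-2.25*np.sin(ang)*0, y, 67.25+115*np.sin(ang)) for y in(55,-55)]
    print(ang,proj(T,np.array(q)).round(1).tolist(),proj(S,np.array(q)).round(1).tolist())
E
```

```text
RL [613.  121.9  69.5]
RR [595.6  -6.   69.5]
FL [466.2 139.1  69.5]
FR [450.2  13.6  69.5]
unit origin [514.4  69.3] yaw -0.1278427239232674 res [[ 0.9  0.1]
 [ 1.8 -0.9]
 [-1.1  2. ]
 [-1.6 -1.3]]
lens 129.13740553516772 126.58742158017955 147.76136073367587 146.66534669743788
wing [[ 511.2 -187.9]
 [ 511.4 -198.2]
 [ 477.  -197.2]
 [ 477.  -185.8]] [ 494.1610571  -192.27118538]
34.31346327877451 -2.7036542538661505
flange c [ 495.5 -193.8   56. ] foot c [ 493.6 -192.5    0. ]
FRt [[309.1 206.9]]
FLt [[279.7 222.7]]
RLt [[240.1 206.3]]
FLb [[279.4 245.5]]
wing top in scene [[327.7 179.2]] from scene z78 [ 494.  -192.5   78. ]
0.5 [[223.3, 216.4], [269.5, 219.5]] [[280.3, 202.8], [305.7, 190.5]]
0.6 [[223.2, 213.3], [269.9, 216.5]] [[278.6, 198.8], [304.1, 186.7]]
0.7 [[223.3, 209.8], [270.2, 213.0]] [[276.7, 194.9], [302.3, 183.1]]
0.8 [[223.3, 206.0], [270.6, 209.1]] [[274.4, 191.2], [300.2, 179.6]]
0.9 [[223.4, 201.7], [270.9, 204.9]] [[272.0, 187.7], [297.8, 176.4]]
```

arm_command(
  targets=[
    [-0.0294, -0.0242, 0.0035, 0, 0, 0],
    [-0.0294, -0.0242, 0.0035, 0, 0, 0],
    [-0.0294, -0.0242, 0.0035, 0, 0, 0],
    [-0.0294, -0.0242, 0.0035, 0, 0, 0],
    [-0.0294, -0.0242, 0.0035, 0, 0, 0],
    [-0.0294, -0.0242, 0.0035, 0, 0, 0],
    [-0.0294, -0.0242, 0.0035, 0, 0, 0],
    [-0.0294, -0.0242, 0.0035, 0, 0, 0],
    [-0.0294, -0.0242, 0.0035, 0, 0, 0],
    [-0.0294, -0.0242, 0.0035, 0, 0, 0],
    [-0.0294, -0.0242, 0.0035, 0, 0, 0],
    [-0.0294, -0.0242, 0.0035, 0, 0, 0],
    [-0.0294, -0.0242, 0.0035, 0, 0, 0],
    [-0.0294, -0.0242, 0.0035, 0, 0, 0],
    [-0.0294, -0.0242, 0.0035, 0, 0, 0],
    [-0.0294, -0.0242, 0.0035, 0, 0, 0],
    [-0.0294, -0.0242, 0.0035, 0, 0, 0],
    [-0.0294, -0.0242, 0.0035, 0, 0, 0],
    [-0.0294, -0.0242, 0.0035, 0, 0, 0],
    [-0.0294, -0.0242, 0.0035, 0, 0, 0],
  ],
  fingers=0,
)

```text
clock: 1.87
eef_pos: [480.4, 74.8, 161.2]
tcp_rot: [-3.141, -0.0, -1.344]
contact_force: [0.6, -0.5, -0.2]
opening: -0.002
```

arm_command(
  targets=[
    [0, 0, 0.006, 0, 0, 0],
    [0, 0, 0.006, 0, 0, 0],
    [0, 0, 0.006, 0, 0, 0],
    [0, 0, 0.006, 0, 0, 0],
    [0, 0, 0.006, 0, 0, 0],
    [-0.0009, 0.0026, 0.0055, 0, 0, 0],
    [-0.0009, 0.0026, 0.005, 0, 0, 0],
    [-0.0009, 0.0026, 0.005, 0, 0, 0],
    [-0.0007, 0.0019, 0.0048, 0, 0, 0],
    [-0.0007, 0.0019, 0.0048, 0, 0, 0],
    [-0.0007, 0.0019, 0.0048, 0, 0, 0],
    [-0.0005, 0.0012, 0.005, 0, 0, 0],
    [-0.0005, 0.0012, 0.005, 0, 0, 0],
    [-0.0005, 0.0012, 0.005, 0, 0, 0],
    [0, 0.001, 0.004, 0, 0, 0],
    [0, 0.0005, 0.004, 0, 0, 0],
    [0, 0, 0.003, 0, 0, 0],
  ],
)

```text
clock: 3.28
eef_pos: [460.1, 74.7, 74.8]
tcp_rot: [3.141, 0.0, -1.344]
contact_force: [-0.8, 0.2, 1.4]
opening: 0.004
```

arm_command(
  targets=[
    [0, 0, 0.0015, 0, 0, 0],
    [0, 0, 0.0015, 0, 0, 0],
    [0, 0, 0.001, 0, 0, 0],
    [0, 0, 0.001, 0, 0, 0],
    [0, 0, 0, 0, 0, 0],
  ],
)

```text
clock: 3.7
eef_pos: [460.4, 74.7, 70.3]
tcp_rot: [-3.141, -0.0, -1.344]
contact_force: [0.8, 0.6, -0.4]
opening: 0.005
```

arm_command(
  targets=[
    [0, 0, 0.0008, 0, 0, 0],
    [0, 0, 0.0008, 0, 0, 0],
    [0, 0, 0, 0, 0, 0],
  ],
)

```text
clock: 3.95
eef_pos: [460.6, 74.8, 69.4]
tcp_rot: [-3.141, -0.0, -1.344]
contact_force: [-3.1, 0.1, 9.2]
opening: -0.005
```

```bash
python3 - <<'E'
from rig import r
from h import *
f=r.grab_frame("scene"); crop(f["image"],220,165,350,255,6,"pics/s4.png"); print(r.sense()["contact_force"])
E
```

```text
[-2.72271033  0.21346833  9.80321564]
```

View pics/s4.png

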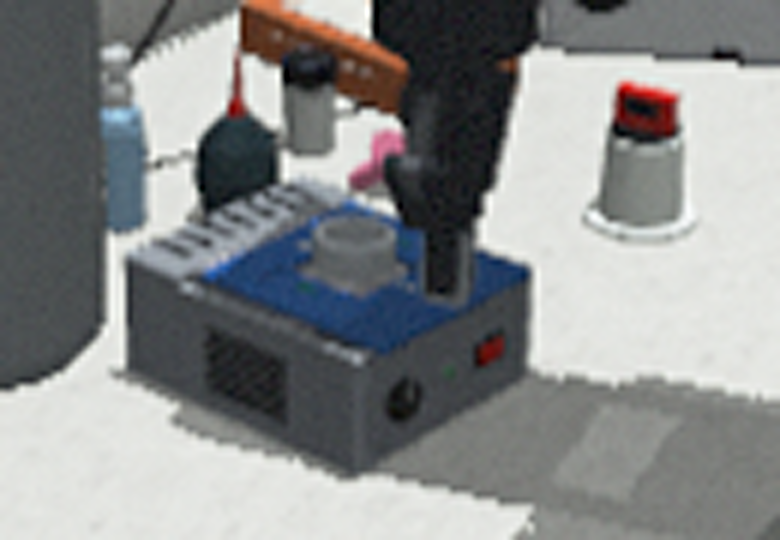

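arm_command(
  targets=[
    [0, 0, -0.01, 0, 0, 0],
    [0, 0, -0.03, 0, 0, 0],
    [0, 0, -0.003, 0, 0, -0.12],
    [0, 0, -0.003, 0, 0, -0.12],
    [0, 0, -0.003, 0, 0, -0.12],
    [0, 0, -0.003, 0, 0, -0.12],
    [0, 0, -0.003, 0, 0, -0.12],
    [0, 0, -0.003, 0, 0, -0.12],
    [0, 0, -0.003, 0, 0, -0.12],
    [0, 0, -0.003, 0, 0, -0.12],
    [0, 0, -0.003, 0, 0, -0.12],
    [0, 0, -0.003, 0, 0, -0.12],
    [0, 0, -0.003, 0, 0, -0.12],
    [0, 0, -0.003, 0, 0, -0.12],
    [0, 0, -0.003, 0, 0, -0.12],
    [0, 0, -0.003, 0, 0, -0.12],
    [0, 0, -0.003, 0, 0, -0.12],
    [0, 0, -0.003, 0, 0, -0.12],
    [0, 0, -0.003, 0, 0, -0.12],
    [0, 0, -0.003, 0, 0, -0.12],
  ],
)

```text
clock: 5.67
eef_pos: [460.4, 74.8, 163.5]
tcp_rot: [3.141, -0.0, 0.822]
contact_force: [0.4, 0.6, -0.4]
opening: -0.001
```

arm_command(
  targets=[
    [0, 0, 0, 0, 0, -0.118],
    [0, 0, 0, 0, 0, -0.118],
    [0, 0, 0, 0, 0, -0.118],
    [0, 0, 0, 0, 0, -0.118],
    [0, 0, 0, 0, 0, -0.118],
    [0, 0, 0, 0, 0, -0.118],
    [-0.033, 0.0058, 0, 0, 0, 0],
    [-0.033, 0.0058, 0, 0, 0, 0],
    [-0.033, 0.0058, 0, 0, 0, 0],
    [-0.033, 0.0058, 0, 0, 0, 0],
    [-0.033, 0.0058, 0, 0, 0, 0],
    [-0.033, 0.0058, 0, 0, 0, 0],
    [-0.033, 0.0058, 0, 0, 0, 0],
    [-0.033, 0.0058, 0, 0, 0, 0],
    [0, 0, 0, 0, 0, 0],
  ],
  fingers=0.045,
)

```text
clock: 6.92
eef_pos: [495.6, -196.2, 163.8]
tcp_rot: [3.139, 0.002, 1.521]
contact_force: [0.2, 0.6, 0.5]
opening: 0.527
```

```bash
python3 - <<'E'
from rig import r
from h import *
import pickle
fs={n:r.grab_frame(n) for n in("scene","top")}
pickle.dump(fs,open("f1.pkl","wb"))
crop(fs["top"]["image"],215,155,285,235,10,"pics/t5.png")
crop(fs["scene"]["image"],290,130,370,210,9,"pics/s5.png")
s=r.sense();print(s["eef_pos"],s["tcp_rot"],s["qpos"],s["opening"],s["contact_force"])
E
```

```text
[ 494.29098768 -192.28241048  163.12307549] [ 3.14140145e+00 -5.68466541e-05  1.52144132e+00] [-3.73895859e-01  2.86394272e-01  1.89984985e+00  1.40671787e-04
  9.55185446e-01 -1.89541839e+00] 0.5274809375135442 [ 0.32061126  0.41861622 -0.34197662]
```

View pics/t5.png

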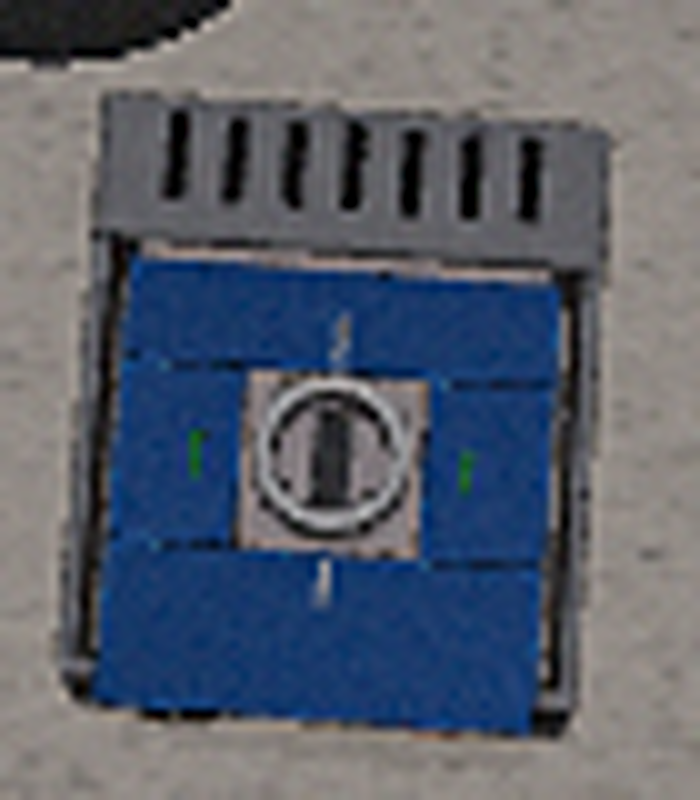

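View pics/s5.png

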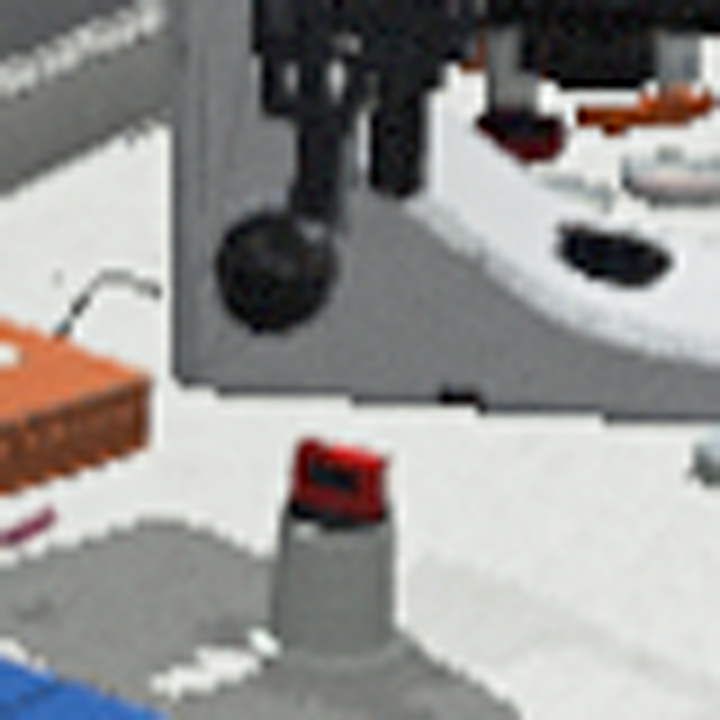

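The hatch is shut. In the top crop the collar ring is centred near (335,457), and the white marks are at (343,337) and (322,583). The gripper is above the cup. Now I measure the port.

```bash
python3 - <<'E'
from h import *
import pickle
fs=pickle.load(open("f1.pkl","rb"));T,S=fs["top"],fs["scene"]
def px(x,y,x0,y0,s): return (x0+(x+.5)/s-.5,y0+(y+.5)/s-.5)
t2=lambda x,y:px(x,y,215,155,10)
c=onz(T,t2(335,457.5),87);print("collar",c.round(1), [onz(T,t2(*p),87).round(1)[:2].tolist() for p in((258,457),(412,457),(335,377),(335,538))])
a=onz(T,t2(343,337),69.5);b=onz(T,t2(322,583),69.5);print("white",a.round(1),b.round(1),(a+b)[:2]/2,np.arctan2(*(a-b)[1::-1]))
a=onz(T,t2(197,453),69.5);b=onz(T,t2(466,473),69.5);print("green",a.round(1),b.round(1),(a+b)[:2]/2,np.arctan2(*(a-b)[1::-1])-np.pi/2)
# blue mask rect
hsv=cv2.cvtColor(T["image"],cv2.COLOR_BGR2HSV)
m=cv2.inRange(hsv,(100,120,40),(130,255,255));m[:160]=0;m[235:]=0;m[:,:215]=0;m[:,290:]=0
cn=np.vstack(cv2.findContours(m,cv2.RETR_EXTERNAL,cv2.CHAIN_APPROX_NONE)[0])
pts=np.array([onz(T,p[0].astype(float),69.5)[:2] for p in cn],np.float32)
rc=cv2.minAreaRect(pts);print(rc)
crop(S["image"],250,190,320,240,11,"pics/s6.png")
u=np.array([515,69,0]);
for p in((514.4,69.3,87),(513,69,87),(c[0],c[1],87)): print(proj(S,np.array(p)))
E
```

```text
collar [512.3  69.1  87. ] [[513.5, 88.0], [511.3, 50.1], [532.5, 67.9], [492.2, 70.2]]
white [546.   65.1  69.5] [483.8  74.   69.5] [514.86782478  69.56052609] -0.14320904968194292
green [518.5 103.4  69.5] [509.4  36.4  69.5] [513.95676547  69.89672155] -0.1350985573392518
((506.5908203125, 70.96532440185547), (109.46138000488281, 114.47441101074219), 82.35045623779297)
[[279.06614773 202.93765762]]
[[279.53840491 203.02005404]]
[[279.74227204 203.08856857]]
```

View pics/s6.png

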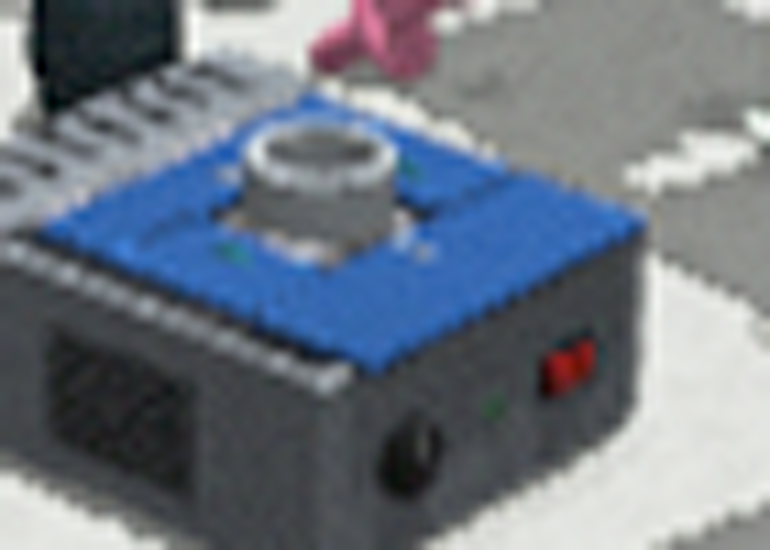

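arm_command(
  targets=[
    [0, 0, 0.012, 0, 0, 0],
    [0, 0, 0.012, 0, 0, 0],
    [0, 0, 0.012, 0, 0, 0],
    [0, 0, 0.012, 0, 0, 0],
    [0, 0, 0.012, 0, 0, 0],
    [0, 0, 0.01, 0, 0, 0],
    [0, 0, 0.01, 0, 0, 0],
    [0, 0, 0.01, 0, 0, 0],
    [0, 0, 0.006, 0, 0, 0],
    [0, 0, 0.005, 0, 0, 0],
    [0, 0, 0.002, 0, 0, 0],
    [0, 0, 0, 0, 0, 0],
  ],
)

```text
clock: 8.02
eef_pos: [494.2, -191.1, 59.4]
tcp_rot: [-3.141, -0.0, 1.524]
contact_force: [-0.3, 0.5, -0.0]
opening: 0.528
```

arm_command(
  targets=[
    [0, 0, 0.001, 0, 0, 0],
    [0, 0, 0, 0, 0, 0],
    [0, 0, 0, 0, 0, 0],
    [0, 0, 0, 0, 0, 0],
    [0, 0, 0, 0, 0, 0],
    [0, 0, 0, 0, 0, 0],
    [0, 0, 0, 0, 0, 0],
    [0, 0, 0, 0, 0, 0],
  ],
  fingers=0,
  squeeze=50,
)

```text
clock: 8.68
eef_pos: [494.7, -191.3, 59.2]
tcp_rot: [3.141, 0.0, 1.524]
contact_force: [-1.6, 0.3, 5.8]
opening: 0.129
```

arm_command(
  targets=[
    [0, 0, -0.005, 0, 0, 0],
    [0, 0, -0.01, 0, 0, 0],
    [0, 0, -0.015, 0, 0, 0],
    [0, 0, -0.015, 0, 0, 0],
    [0, 0, -0.015, 0, 0, 0],
    [0, 0, -0.015, 0, 0, 0],
    [0, 0, -0.015, 0, 0, 0],
    [0, 0, -0.015, 0, 0, 0],
    [0, 0, 0, 0, 0, 0],
    [0, 0, 0, 0, 0, 0],
    [0, 0, 0, 0, 0, 0],
  ],
)

```text
clock: 9.6
eef_pos: [494.0, -191.0, 163.4]
tcp_rot: [-3.141, -0.0, 1.524]
contact_force: [-0.5, 0.2, -1.0]
opening: 0.127
```

```bash
python3 - <<'E'
from rig import r
from h import *
import pickle
fs={n:r.grab_frame(n) for n in("scene","top")}
pickle.dump(fs,open("f2.pkl","wb"))
s=r.sense();p=s["eef_pos"];print(p,s["tcp_rot"],s["opening"],s["contact_force"])
T,S=fs["top"],fs["scene"]
for nm,f in fs.items():
    print(nm,"wing c",proj(f,p+[0,0,6]).round(1),"origin",proj(f,p-[0,0,7]),"tip",proj(f,p-[0,0,52]))
crop(T["image"],325,175,375,225,12,"pics/t7.png")
crop(S["image"],305,125,355,205,9,"pics/s7.png")
E
```

```text
[ 493.72377534 -190.88280993  162.84907422] [-3.14002755e+00 -5.45019620e-04  1.52398941e+00] 0.1311274616111714 [ 0.10079593  0.03647213 -0.67852344]
scene wing c [[329.3 153. ]] origin [[329.07323315 156.8353607 ]] tip [[328.22536751 169.98126642]]
top wing c [[360.7 195.4]] origin [[359.40825679 196.3988087 ]] tip [[355.0400139  199.71282182]]
```

View pics/t7.png

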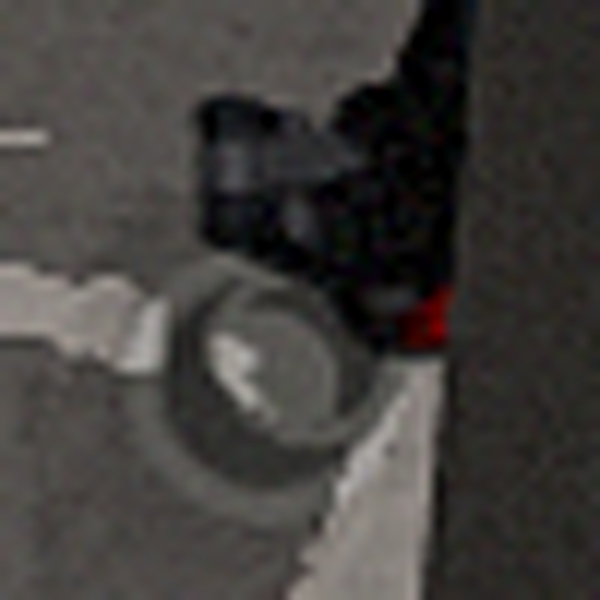

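View pics/s7.png

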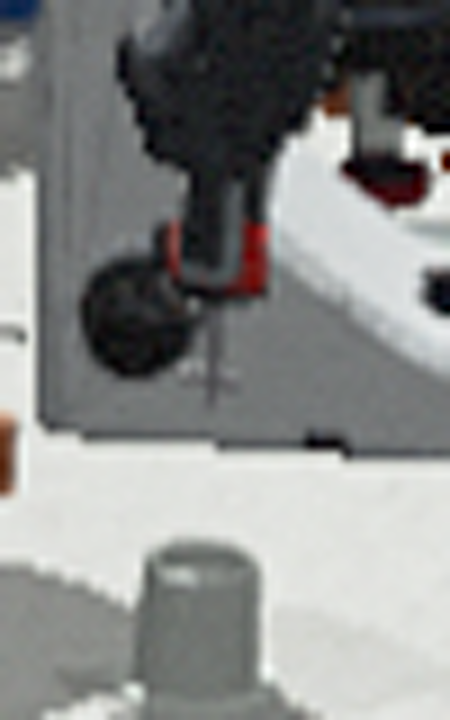

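arm_command(
  targets=[
    [0.01, 0, 0, 0, 0, 0],
    [0.025, 0.001, 0, 0, 0, 0],
    [0.03, 0.001, 0, 0, 0, 0],
    [0.03, 0.001, 0, 0, 0, 0],
    [0.03, 0.001, 0, 0, 0, 0],
    [0.03, 0.001, 0, 0, 0, 0],
    [0.03, 0.001, 0, 0, 0, 0],
    [0.03, 0.001, 0, 0, 0, 0],
    [0.03, 0.001, 0, 0, 0, 0],
    [0.0163, 0, 0, 0, 0, 0.044],
    [0, 0, 0, 0, 0, 0.043],
    [0, 0, 0.008, 0, 0, 0],
    [0, 0, 0.005, 0, 0, 0],
    [0, 0, 0, 0, 0, 0],
    [0, 0, 0, 0, 0, 0],
    [0, 0, 0, 0, 0, 0],
  ],
)

```text
clock: 11.03
eef_pos: [514.5, 69.0, 150.5]
tcp_rot: [-3.141, 0.0, 1.437]
contact_force: [0.4, 0.2, -1.1]
opening: 0.128
```

```bash
python3 - <<'E'
from rig import r
from h import *
import pickle
fs={n:r.grab_frame(n) for n in("scene","top")}
pickle.dump(fs,open("f3.pkl","wb"))
s=r.sense();p=s["eef_pos"];print(p,s["tcp_rot"],s["opening"],s["contact_force"],s["qpos"])
T,S=fs["top"],fs["scene"]
for nm,f in fs.items():
    print(nm,"origin",proj(f,p-[0,0,7]),"tip",proj(f,p-[0,0,52]))
crop(T["image"],215,155,285,235,10,"pics/t8.png")
crop(S["image"],250,150,320,240,9,"pics/s8.png")
E
```

```text
[514.72495002  69.10018117 150.87263734] [ 3.14141319e+00 -5.61670512e-05  1.43653321e+00] 0.13025828673325018 [-0.15872794 -0.47558323 -0.15143062] [ 1.30555895e-01  2.86929566e-01  1.93271520e+00  9.08567839e-06
  9.21759985e-01 -1.30598280e+00]
scene origin [[279.23071805 184.32539703]] tip [[279.05433696 199.07314385]]
top origin [[247.90543314 195.13918188]] tip [[247.95922946 198.48667816]]
```

View pics/t8.png

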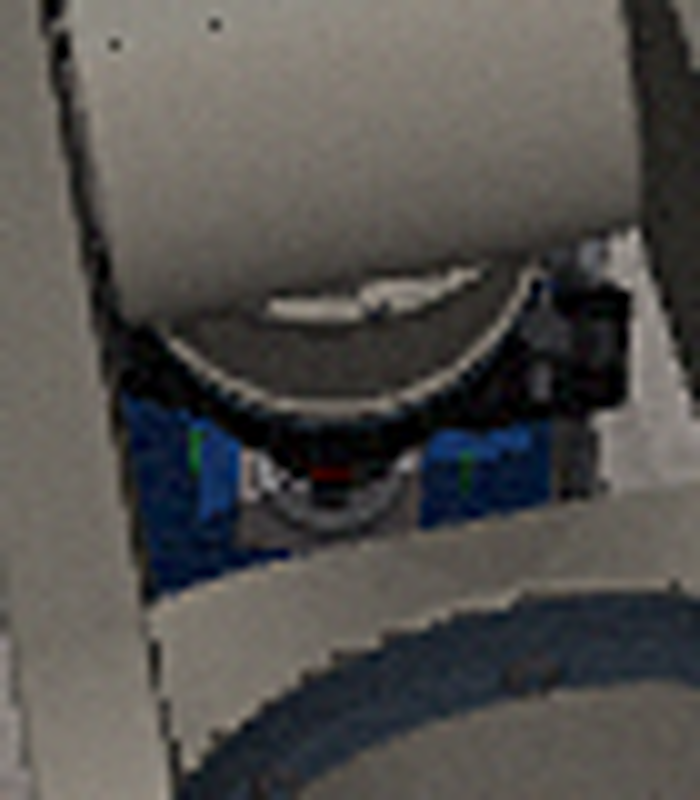

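View pics/s8.png

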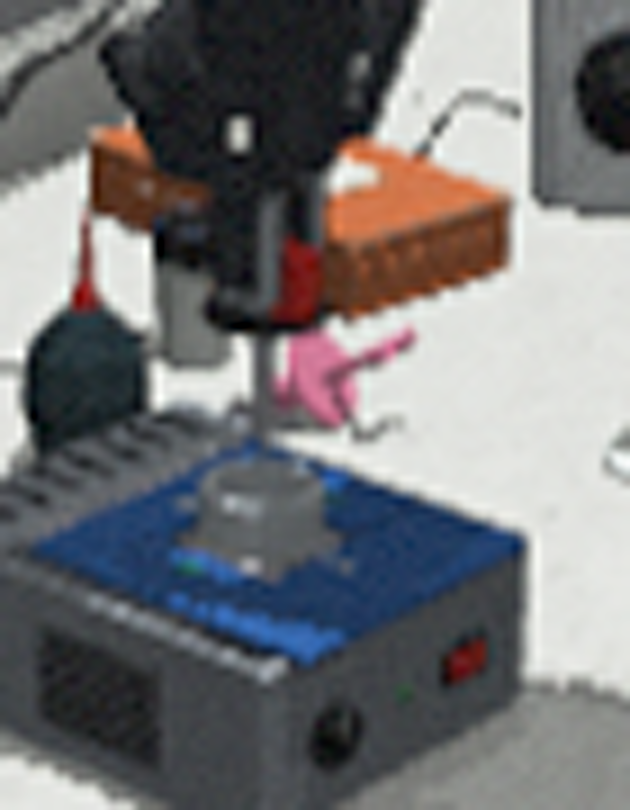

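arm_command(
  targets=[
    [0, 0, 0.005, 0, 0, 0],
    [0, 0, 0.005, 0, 0, 0],
    [0, 0, 0.004, 0, 0, 0],
    [0, 0, 0.003, 0, 0, 0],
    [0, 0, 0.003, 0, 0, 0],
    [0, 0, 0.003, 0, 0, 0],
    [0, 0, 0.003, 0, 0, 0],
    [0, 0, 0.003, 0, 0, 0],
    [0, 0, 0.003, 0, 0, 0],
    [0, 0, 0.003, 0, 0, 0],
    [0, 0, 0.003, 0, 0, 0],
  ],
)

```text
clock: 12.05
eef_pos: [514.6, 69.5, 112.5]
tcp_rot: [3.141, -0.0, 1.437]
contact_force: [0.6, 0.4, -0.6]
opening: 0.125
```

arm_command(
  targets=[
    [0, 0, 0.001, 0, 0, 0],
    [0, 0, 0.001, 0, 0, 0],
    [0, 0, 0.001, 0, 0, 0],
    [0, 0, 0.001, 0, 0, 0],
    [0, 0, 0.001, 0, 0, 0],
    [0, 0, 0.001, 0, 0, 0],
  ],
)

```text
clock: 12.55
eef_pos: [514.7, 69.5, 106.8]
tcp_rot: [3.141, -0.0, 1.437]
contact_force: [-0.3, -0.1, -1.0]
opening: 0.128
```

arm_command(
  targets=[
    [0, 0, 0.001, 0, 0, 0],
    [0, 0, 0.001, 0, 0, 0],
    [0, 0, 0.001, 0, 0, 0],
  ],
)

```text
clock: 12.8
eef_pos: [514.6, 69.5, 103.7]
tcp_rot: [3.142, -0.0, 1.437]
contact_force: [0.1, 0.0, -1.0]
opening: 0.127
```

arm_command(
  targets=[
    [0, 0, 0.001, 0, 0, 0],
    [0, 0, 0.001, 0, 0, 0],
    [0, 0, 0.001, 0, 0, 0],
  ],
)

```text
clock: 13.05
eef_pos: [514.6, 69.5, 100.7]
tcp_rot: [-3.142, 0.0, 1.437]
contact_force: [0.4, -0.3, -0.5]
opening: 0.125
```

arm_command(
  targets=[
    [0, 0, 0.001, 0, 0, 0],
    [0, 0, 0.001, 0, 0, 0],
    [0, 0, 0.001, 0, 0, 0],
  ],
)

```text
clock: 13.3
eef_pos: [514.6, 69.5, 97.7]
tcp_rot: [-3.142, 0.0, 1.437]
contact_force: [0.3, -0.3, -0.4]
opening: 0.127
```

arm_command(
  targets=[
    [0, 0, 0.001, 0, 0, 0],
    [0, 0, 0.001, 0, 0, 0],
  ],
)

```text
clock: 13.47
eef_pos: [514.6, 69.5, 95.7]
tcp_rot: [-3.142, -0.0, 1.437]
contact_force: [0.5, -0.8, -0.9]
opening: 0.127
```

arm_command(
  targets=[
    [0, 0, 0.001, 0, 0, 0],
    [0, 0, 0.001, 0, 0, 0],
    [0, 0, 0, 0, 0, 0],
  ],
)

```text
clock: 13.72
eef_pos: [514.6, 69.5, 93.8]
tcp_rot: [-3.142, 0.0, 1.437]
contact_force: [-1.1, 0.3, 4.5]
opening: 0.127
```

arm_command(
  targets=[
    [0, 0, 0.001, 0, 0, 0],
    [0, 0, 0.001, 0, 0, 0],
    [0, 0, 0.001, 0, 0, 0],
    [0, 0, 0.001, 0, 0, 0],
    [0, 0, 0, 0, 0, 0],
  ],
)

```text
clock: 14.13
eef_pos: [514.6, 69.5, 89.7]
tcp_rot: [3.142, -0.0, 1.437]
contact_force: [-1.2, -0.8, 4.2]
opening: 0.127
```

arm_command(
  targets=[
    [0, 0, 0.0005, 0, 0, 0],
    [0, 0, 0.0005, 0, 0, 0],
  ],
)

```text
clock: 14.3
eef_pos: [514.7, 69.5, 88.8]
tcp_rot: [3.141, -0.0, 1.437]
contact_force: [-1.2, -0.2, 4.9]
opening: 0.128
```

arm_command(
  targets=[
    [0, 0, 0.0005, 0, 0, 0],
    [0, 0, 0.0005, 0, 0, 0],
  ],
)

```text
clock: 14.47
eef_pos: [514.7, 69.5, 87.8]
tcp_rot: [3.141, -0.0, 1.437]
contact_force: [-1.0, 0.1, 5.6]
opening: 0.125
```

arm_command(
  targets=[
    [0, 0, 0.0005, 0, 0, 0],
    [0, 0, 0.0005, 0, 0, 0],
  ],
)

```text
clock: 14.63
eef_pos: [514.6, 69.5, 86.7]
tcp_rot: [3.142, -0.0, 1.437]
contact_force: [-1.4, -0.8, 5.0]
opening: 0.128
```

arm_command(
  targets=[
    [0, 0, 0.0005, 0, 0, 0],
    [0, 0, 0.0005, 0, 0, 0],
  ],
)

```text
clock: 14.8
eef_pos: [514.7, 69.5, 85.8]
tcp_rot: [3.141, -0.0, 1.437]
contact_force: [-1.6, -0.6, 8.7]
opening: 0.126
```

arm_command(
  targets=[
    [0, 0, 0.0003, 0, 0, 0],
    [0, 0, 0, 0, 0, 0],
  ],
)

```text
clock: 14.97
eef_pos: [514.7, 69.5, 85.7]
tcp_rot: [3.141, -0.0, 1.437]
contact_force: [-1.4, -0.8, 7.8]
opening: 0.126
```

arm_command(
  targets=[
    [0, 0, 0.0005, 0, 0, 0],
    [0, 0, 0, 0, 0, 0],
  ],
)

```text
clock: 15.13
eef_pos: [514.7, 69.5, 85.4]
tcp_rot: [3.141, -0.0, 1.437]
contact_force: [-4.6, -1.3, 11.4]
opening: 0.128
```

arm_command(
  targets=[
    [0, 0, -0.0009, 0, 0, 0],
    [0, 0, 0, 0, 0, 0.06],
    [0, 0, 0, 0, 0, 0.06],
    [0, 0, 0, 0, 0, 0.06],
  ],
)

```text
clock: 15.47
eef_pos: [515.1, 69.6, 86.1]
tcp_rot: [3.141, -0.0, 1.254]
contact_force: [-0.2, -0.2, 4.7]
opening: 0.128
```

```bash
python3 - <<'E'
from rig import r
s=r.sense();print(s["eef_pos"],s["tcp_rot"],s["wrist_torque"],s["contact_force"],s["opening"])
E
```

```text
[515.1141507   69.57661378  86.06020351] [ 3.14061546e+00 -4.73160393e-04  1.25417143e+00] [-0.02582623  0.07029041 -0.00472304] [-0.229712   -0.19720402  4.74563961] 0.12814339209548564
```

arm_command(
  targets=[
    [0, 0, 0, 0, 0, 0.11],
    [0, 0, 0, 0, 0, 0.11],
    [0, 0, 0, 0, 0, 0.11],
    [0, 0, 0, 0, 0, 0.11],
    [0, 0, 0, 0, 0, 0.11],
    [0, 0, 0, 0, 0, 0.11],
    [0, 0, 0, 0, 0, 0.11],
    [0, 0, 0, 0, 0, 0.11],
    [0, 0, 0, 0, 0, 0.11],
    [0, 0, 0, 0, 0, 0.11],
    [0, 0, 0, 0, 0, 0.11],
    [0, 0, 0, 0, 0, 0.11],
    [0, 0, 0, 0, 0, 0.03],
    [0, 0, 0, 0, 0, 0],
  ],
)

```text
clock: 16.63
eef_pos: [515.3, 69.6, 86.1]
tcp_rot: [-3.141, -0.001, -0.095]
contact_force: [-0.0, -0.1, 5.3]
opening: 0.128
```

```bash
python3 - <<'E'
from rig import r
s=r.sense();print(s["eef_pos"],s["tcp_rot"],s["wrist_torque"],s["contact_force"],s["opening"])
E
```

```text
[515.30027209  69.58339444  86.103203  ] [-3.14127890e+00 -1.35635598e-03 -9.53721169e-02] [ 0.03158881  0.00806097 -0.04740713] [-0.02787981 -0.09059647  5.30659764] 0.12756565537584047
```

arm_command(
  targets=[
    [0, 0, 0, 0, 0, 0.03],
    [0, 0, 0, 0, 0, 0],
  ],
)

```text
clock: 16.8
eef_pos: [515.3, 69.6, 86.1]
tcp_rot: [-3.141, -0.001, -0.125]
contact_force: [0.1, 0.1, 5.0]
opening: 0.124
```

```bash
python3 - <<'E'
from rig import r
s=r.sense();print(s["eef_pos"],s["tcp_rot"],s["wrist_torque"],s["contact_force"],s["opening"])
E
```

```text
[515.30088564  69.59054824  86.11921221] [-3.14122326e+00 -1.35779943e-03 -1.24630416e-01] [-0.00986414  0.02918732 -0.01724504] [0.14624839 0.13384977 5.04575   ] 0.12433939054312731
```

arm_command(
  targets=[
    [0, 0, 0, 0, 0, 0.02],
    [0, 0, 0, 0, 0, 0],
  ],
)

```text
clock: 16.97
eef_pos: [515.3, 69.6, 86.1]
tcp_rot: [-3.141, -0.001, -0.144]
contact_force: [-0.3, -0.7, 4.8]
opening: 0.126
```

```bash
python3 - <<'E'
from rig import r
s=r.sense();print(s["eef_pos"],s["tcp_rot"],s["wrist_torque"],s["contact_force"],s["opening"])
E
```

```text
[515.25901247  69.56905628  86.08654159] [-3.14125549e+00 -1.28295438e-03 -1.44079484e-01] [ 0.04302702  0.00356434 -0.02163966] [-0.26498562 -0.6916399   4.75667052] 0.12620724830579044
```

arm_command(
  targets=[
    [0, 0, 0, 0, 0, 0.03],
    [0, 0, 0, 0, 0, 0],
  ],
)

```text
clock: 17.13
eef_pos: [515.3, 69.6, 86.1]
tcp_rot: [-3.141, -0.001, -0.175]
contact_force: [-0.1, 0.3, 4.7]
opening: 0.13
```

```bash
python3 - <<'E'
from rig import r
s=r.sense();print(s["eef_pos"],s["tcp_rot"],s["wrist_torque"],s["contact_force"],s["opening"])
E
```

```text
[515.28511289  69.5702299   86.07833966] [-3.14119436e+00 -1.28159612e-03 -1.74640893e-01] [ 0.02323698 -0.01330727  0.03229376] [-0.10607517  0.30256083  4.67205352] 0.1299179747678119
```

arm_command(
  targets=[
    [0, 0, 0, 0, 0, -0.03],
    [0, 0, -0.0007, 0, 0, 0],
    [0, 0, -0.0007, 0, 0, 0],
    [0, 0, -0.0006, 0, 0, 0],
    [0, 0, 0, 0, 0, 0],
  ],
)

```text
clock: 17.55
eef_pos: [515.2, 69.6, 88.2]
tcp_rot: [-3.141, -0.001, -0.144]
contact_force: [0.4, 0.4, 4.5]
opening: 0.128
```

arm_command(
  targets=[
    [0, 0, -0.0005, 0, 0, 0],
    [0, 0, 0, 0, 0, 0],
  ],
)

```text
clock: 17.72
eef_pos: [515.2, 69.6, 88.7]
tcp_rot: [-3.141, -0.001, -0.143]
contact_force: [2.9, -0.2, 4.9]
opening: 0.122
```

arm_command(
  targets=[
    [0, 0, -0.0005, 0, 0, 0],
    [0, 0, 0, 0, 0, 0],
  ],
)

```text
clock: 17.88
eef_pos: [515.1, 69.6, 89.1]
tcp_rot: [-3.141, -0.001, -0.143]
contact_force: [3.7, -0.4, 4.1]
opening: 0.129
```

arm_command(
  targets=[
    [0, 0, -0.0005, 0, 0, 0],
    [0, 0, 0, 0, 0, 0],
  ],
)

```text
clock: 18.05
eef_pos: [515.0, 69.6, 89.6]
tcp_rot: [-3.141, -0.001, -0.143]
contact_force: [2.8, 1.7, 4.5]
opening: 0.131
```

Force is steady at about the spring's value. Releasing now.

arm_command(
  targets=[
    [0, 0, 0, 0, 0, 0],
    [0, 0, 0, 0, 0, 0],
    [0, 0, 0, 0, 0, 0],
    [0, 0, -0.001, 0, 0, 0],
    [0, 0, -0.002, 0, 0, 0],
    [0, 0, 0, 0, 0, 0],
  ],
  fingers=0.04,
)

```text
clock: 18.55
eef_pos: [514.5, 69.4, 92.5]
tcp_rot: [3.142, 0.0, -0.143]
contact_force: [-0.3, -0.1, 0.3]
opening: 0.47
```

arm_command(
  targets=[
    [0, 0, -0.005, 0, 0, 0],
    [0, 0, -0.01, 0, 0, 0],
    [0, 0, -0.02, 0, 0, 0],
    [0, 0, -0.03, 0, 0, 0],
    [0, 0, -0.03, 0, 0, 0],
    [-0.02, -0.035, 0, 0, 0, 0],
    [-0.02, -0.035, 0, 0, 0, 0],
    [-0.02, -0.035, 0, 0, 0, 0],
    [-0.02, -0.035, 0, 0, 0, 0],
    [-0.02, -0.035, 0, 0, 0, 0],
    [0, -0.035, 0, 0, 0, 0],
    [0, 0, 0, 0, 0, 0],
  ],
)

```text
clock: 19.55
eef_pos: [446.0, 297.2, 189.0]
tcp_rot: [-3.138, -0.002, -0.14]
contact_force: [0.3, -0.3, 0.5]
opening: 0.471
```

```bash
python3 - <<'E'
from rig import r
from h import *
s=r.sense();print(s["eef_pos"],s["contact_force"])
fs={n:r.grab_frame(n) for n in("scene","top")}
import pickle;pickle.dump(fs,open("f4.pkl","wb"))
cv2.imwrite("pics/t9f.png",fs["top"]["image"])
crop(fs["top"]["image"],215,155,285,235,9,"pics/t9.png")
crop(fs["scene"]["image"],250,170,320,240,9,"pics/s9.png")
for z in(69.5,79,87):print(z,proj(fs["scene"],np.array([514.5,69.6,z+26])))
E
```

```text
[445.99554307 297.20134193 189.04416115] [ 0.26805689 -0.29969702  0.53854697]
69.5 [[279.01098624 200.23919231]]
79 [[279.0475557  197.17179399]]
87 [[279.07855027 194.5724712 ]]
```

View pics/t9.png

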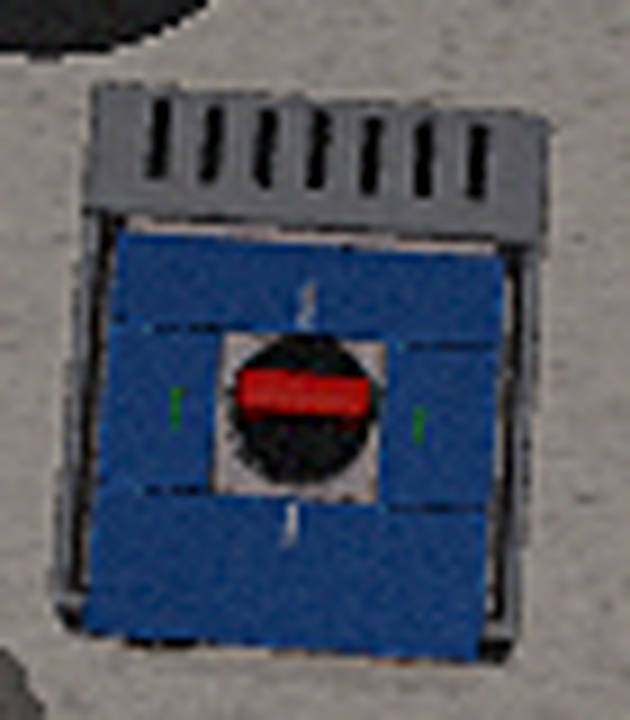

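View pics/s9.png

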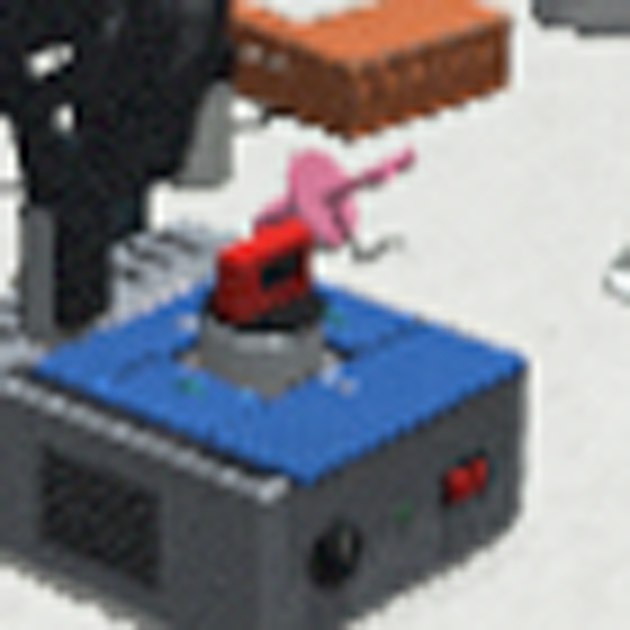

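```bash
python3 - <<'E'
from h import *
import pickle
fs=pickle.load(open("f4.pkl","rb"));T,S=fs["top"],fs["scene"]
def px(x,y,x0,y0,s): return (x0+(x+.5)/s-.5,y0+(y+.5)/s-.5)
t=lambda x,y:px(x,y,215,155,9); s=lambda x,y:px(x,y,250,170,9)
# wing top corners: top view L,R ends of the red bar ; scene
crop(S["image"],268,190,292,216,25,"pics/s10.png"); crop(T["image"],236,188,262,216,25,"pics/t10.png")
ct=t(304,392)
L,Rr=t(239,388),t(369,398)
for z in(105,109,113):
    a,b=onz(T,L,z),onz(T,Rr,z);d=a-b;print(z,((a+b)/2).round(1),np.linalg.norm(d).round(1),"yaw-90",np.arctan2(-d[0],d[1]).round(3))
for O in(79,81,83,85,87):
    M=R.from_euler("z",-.134).as_matrix();o=np.array([514.2,69.6,O])
    q=[o+M@np.array([x,y,26]) for x in(-6,6) for y in(18,-18)]
    print(O,"scene",proj(S,np.array(q)).round(1).tolist(), "top c",proj(T,o+[0,0,26]).round(1))
print(ct)
E
```

```text
105 [514.2  68.2 105. ] 35.2 yaw-90 -0.138
109 [513.5  68.2 109. ] 35.1 yaw-90 -0.138
113 [512.8  68.3 113. ] 35.0 yaw-90 -0.138
79 scene [[276.5, 199.8], [284.9, 195.9], [273.3, 198.6], [281.7, 194.7]] top c [[247.8 198.3]]
81 scene [[276.5, 199.1], [284.9, 195.2], [273.3, 197.9], [281.7, 194.1]] top c [[247.8 198.1]]
83 scene [[276.5, 198.5], [284.9, 194.6], [273.3, 197.3], [281.7, 193.4]] top c [[247.8 198. ]]
85 scene [[276.5, 197.8], [284.9, 193.9], [273.3, 196.6], [281.7, 192.8]] top c [[247.8 197.8]]
87 scene [[276.5, 197.1], [284.9, 193.3], [273.3, 195.9], [281.7, 192.1]] top c [[247.7 197.7]]
(248.33333333333334, 198.11111111111111)
```

View pics/s10.png

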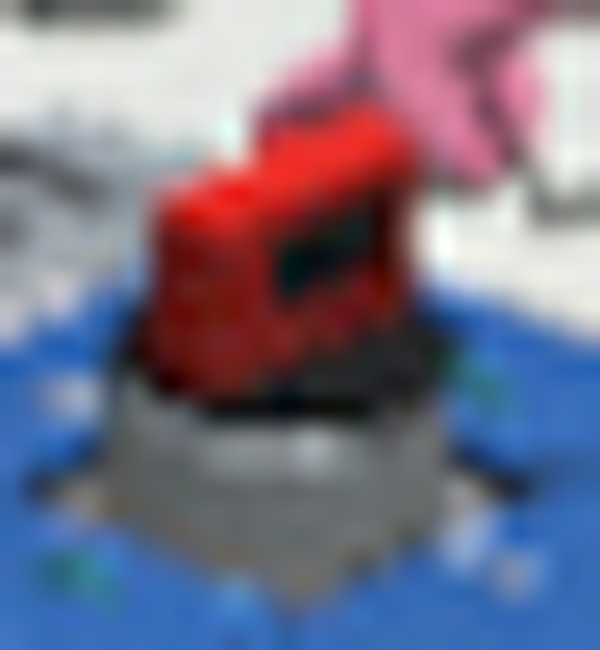

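View pics/t10.png

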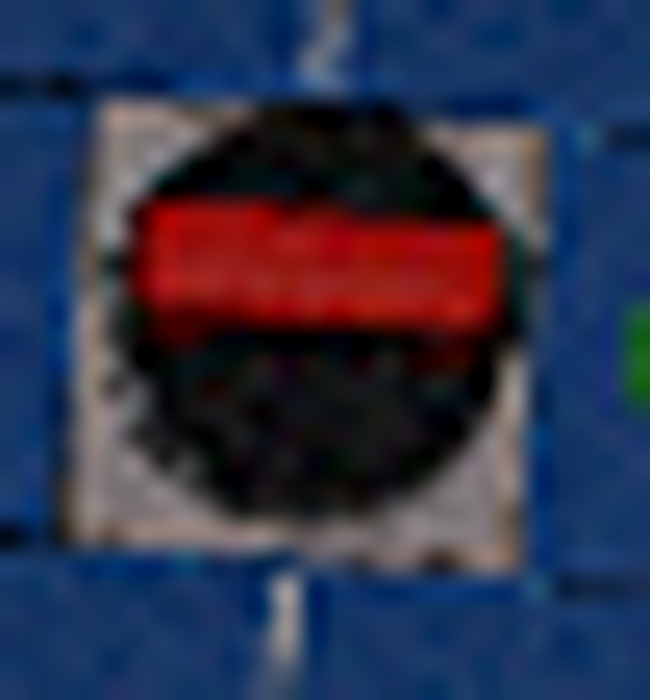

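Wing top corners in the scene crop give a flange height of about 82 mm. That is below the 87 mm unlocked rest and matches the detent expected from the felt stop. Wing yaw is -0.138 against the unit's -0.134. I'll check the bystanders, then hand in.

```bash
python3 - <<'E'
from h import *
import pickle
from rig import r
a=pickle.load(open("f0.pkl","rb"))["top"]["image"].astype(int);b=pickle.load(open("f4.pkl","rb"))["top"]["image"].astype(int)
for n,(u,v) in dict(vg=(138,232),va=(151,245),blower=(293,141),can=(332,129),pink=(326,158)).items():
    print(n,np.abs(a[v-8:v+9,u-8:u+9]-b[v-8:v+9,u-8:u+9]).mean().round(1))
s=r.sense();print(s["clock"],s["contact_force"])
r.sign_off()
E
```

```text
vg 67.5
va 43.3
blower 6.4
can 5.1
pink 4.3
19.65 [-0.45726925  0.00065564 -0.03622103]
the job is handed in; nothing more can be done
```

View pics/t9f.png

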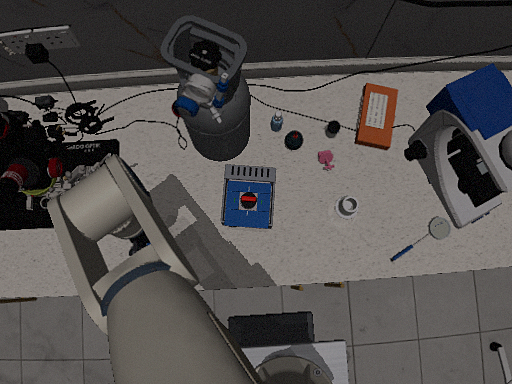

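The hatch is shut and the fastener is locked in the port. I handed the job in at 19.7 s with the gripper clear and the wrist force near zero.

**What I did:**
- I pushed the hatch shut at its lip. It came up against a solid stop at 69.4 mm with about 10 N.
- I took the red fastener from the cup and lowered it into the port, wing along the white marks. It met the collar at its port height with about 4.5 N.
- I pressed it down about 8.5 mm to the hard stop; the highest force I read there was 11.4 N. I then backed off about 0.7 mm.
- I turned it 90° clockwise against almost no resistance, eased up under the spring and let go.

**Last checks:**
- **Wing angle:** the wing lies along the green marks, at -0.138 rad against -0.134 for the unit.
- **Height:** the flange sits at about 82 mm. That is below the 87 mm unlocked rest and about where the detent should be, judging from the felt stop.
- **Bystanders:** the blower, black-lidded can and pink piece look unchanged from above.

**Not confirmed:**
- I did not feel a hard end stop. I turned about 2° past the green marks without extra resistance, then came back to them.
- While I eased it up, a sideways force of about 3 to 4 N showed. It was gone after release.
- In the last top picture the arm hid the two vials, so I could not see them. The fingertips were about 140 mm above their caps, and I felt no contact.

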